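# Pull a nest of screening cans apart and put each into its size row

## Robot

A 6-joint arm with a two-finger parallel gripper is mounted at the origin on the work surface. World frame = base frame: x ahead of the robot, y to its left, z up, the work surface at z = 0. Lengths are in mm, angles in degrees, forces in N, time in s.
With the tool pointing down it reaches from about 300 to 850 mm from the base axis. Payload 4.2 kg.
Tool frame: the origin (TCP) lies midway between the tips of the shut fingers; the grasp point (between the pads) lies 19 mm behind it (env.grip_depth is the distance from the TCP to the grasp point, in mm); z points along the fingers, y is the line along which they close (so a half turn about z gives the same grasp; the last joint's range is limited). The gripper opens to 91 mm and grips with 3 to 60 N. Pads are 32 mm wide; open, the fingers measure 118 mm over their backs; the gripper's body (76 mm by 178 mm) begins 60 mm behind the grasp point.
Start: joints at [-72.365, 18.312, 89.639, -0, 72.044, -1.146], TCP at [185.131, -544.398, 213.976] pointing down, gripper open.
Joint ranges: [-177.97, 177.97], [-48.28, 115.42], [12.27, 149.76], [-77.06, 257.06], [2.81, 150.46], [-146.56, 146.56]. Speed limits (degrees/s): [147.25, 147.25, 180, 180, 180, 180].

## Interface

Orientations are given as [roll, pitch, yaw] about the fixed x, y, z axes, in that order (R = Rz(yaw) Ry(pitch) Rx(roll)).
In Python, from workcell import env, eyes gives the robot as it stands.
- The arm moves only by the tool send_rows, never from a script. Its argument "motion" is a list of rows, each a list of 7 numbers: the shift along the world's x, y, z normalised to -1 to 1, where 1 is 0.5 m, then the turn, a rotation vector about the world's x, y, z normalised to -1 to 1, where 1 is 60 degrees, then the opening, from -1 (shut) to 1 (fully open). A call has 1 to 20 rows; each row is the pose to reach, as a shift and turn from the pose commanded when the call began; what a row does not reach only later rows make up. A row lasts 1/8 s, in which the tool goes at most 62.5 mm and 10.7 degrees, less where a joint would pass 70% of its speed; a pose out of reach is approached as far as the arm can. A call with a number of a shift or a turn outside -1 to 1 is refused whole. A call with a gripper value outside its range is refused whole. The fingers move at their own pace and stop on an object; "squeeze" is the grip in N (left out, the last holds). Time passes only in rows, so rows that repeat a pose let the fingers close. It gives the time, the measured TCP pose, the force, the opening and the grip force at its end, in the units of the state.
- env.state(): the state, without advancing time (a new reading comes with each control period).
- eyes.grab_frame(name): name is "side" or "top" or "wrist"; returns a dict with "pixels" (400x640x3 uint8, red, green, blue), "depth" (400x640 float32, mm along the optical axis (not along the pixel's ray), 0 where there is no reading), "fx", "fy", "cx", "cy" (pixels), "R" (3x3) and "t" (3): a world point X has camera coordinates R X + t; the wrist camera has in their place "T_tool_cam" (4x4, takes a point from camera to tool coordinates, whose origin is the TCP and whose axes are the flange's). Camera axes: x right, y down, z forward; pixel columns grow to the right and rows downward; lengths in mm; the calibration is good to about 2 mm. A picture is of the moment at which its call begins: read the wrist's pose just before it.
- env.job_done(): hands the job in; it is judged then, once.
The state is a dict: "time_s": time; "qpos": joint angles; "qvel": joint speeds; "effort": joint torques, N m; "ee_pos": TCP position; "ee_rot": TCP orientation; "force": force on the tool from outside, world axes, zero at the start; "torque": the same for the moment, N m; "gripper_width": finger opening in mm; "gripper_force": force on a finger pad.
Only numpy, scipy, OpenCV 4.12 (cv2) and the standard library are available. Lean on these libraries where they do the work, as an engineer would, in place of code of your own. Each camera call takes 0.05 s, during which the arm holds its last target. There are 200 camera calls.

## Task

The three silvery metal screening cans are stuck one inside another in the tilted spring vise. Pull them apart and stand each one upright in the row tray of its own size, closed up so that it touches the can already standing there, with that can up against the stop. Set the cans down, do not drop them, and leave the other things on the bench where they are.

Things in the scene. Friction and masses are not known exactly. Their poses are not given: they have to be found in the camera images.
- vise_bed (a point): Centre of the bed of the tilting spring vise, on which the nest of three cans stands upwards. The vise is bolted down; its head leans 32 degrees, roughly towards the row trays. z of this frame is the axis of the nest, up out of it; y is level. Heights above the bed along z: wide can's rim 40 mm; middle can's foot 3, rim 64; narrow can's foot 6, rim 88 mm.
- vise_jaw (a joint): Sprung jaw of the vise (m, 0 at the start, grows as it opens). Two V-shaped rubber jaws press on the wide can along the bed's y, from both sides, up to 14 mm above the bed; nothing of the vise stands higher than they do. The sprung one presses with about 9 N: the wide can needs a straight pull of some 10 to 18 N along the nest's axis to leave the jaws.
- can_s_mid (a point): Centre (half-way up, on the axis) of the narrow screening can to be sorted: a round drawn metal can, straight-sided and lidded (closed at both ends), outside diameter 34 mm, height 82 mm, 120 g give or take a third. z is its axis, from bottom to top. At the start it stands in the middle can, 24 mm of it showing above that one's rim; three springs in the middle can hold it with 3 to 4 N.
- can_m_mid (a point): Centre (half-way up, on the axis) of the middle screening can to be sorted: a round drawn metal cup with straight sides, wall 2.5 mm, bottom 3 mm thick, outside diameter 50 mm, height 61 mm, 150 g give or take a third. z is its axis, from bottom to top. At the start it stands in the wide can, 24 mm of it showing above that one's rim; three springs in the wide can hold it with 6 to 8 N.
- can_l_mid (a point): Centre (half-way up, on the axis) of the wide screening can to be sorted: a round drawn metal cup with straight sides, wall 2.5 mm, bottom 3 mm thick, outside diameter 66 mm, height 40 mm, 180 g give or take a third. z is its axis, from bottom to top. At the start its lowest 14 mm are between the vise's jaws and 26 mm show above them.
- row_s_stop (a point): Row tray for the narrow (34 mm) cans: a black channel fixed to the bench, 150 mm long, 42 mm wide inside, floor 4 mm thick, side walls 14 mm above the floor, its far end closed by a stop 30 mm high. This point: on the floor, middle of the stop's inner face; x runs along the channel to the stop, z up. The three trays stand some 12 cm apart, in any order.
- stock_s_mid (a point): Centre (half-way up) of the narrow can already standing in that row (diameter 34 mm, height 82 mm, like the one to be sorted), upright against or up to 3 mm before the stop. Loose.
- row_m_stop (a point): Row tray for the middle (50 mm) cans: a black channel fixed to the bench, 150 mm long, 58 mm wide inside, floor 4 mm thick, side walls 14 mm above the floor, its far end closed by a stop 30 mm high. This point: on the floor, middle of the stop's inner face; x runs along the channel to the stop, z up. The three trays stand some 12 cm apart, in any order.
- stock_m_mid (a point): Centre (half-way up) of the middle can already standing in that row (diameter 50 mm, height 61 mm, like the one to be sorted), upright against or up to 3 mm before the stop. Loose.
- row_l_stop (a point): Row tray for the wide (66 mm) cans: a black channel fixed to the bench, 150 mm long, 74 mm wide inside, floor 4 mm thick, side walls 14 mm above the floor, its far end closed by a stop 30 mm high. This point: on the floor, middle of the stop's inner face; x runs along the channel to the stop, z up. The three trays stand some 12 cm apart, in any order.
- stock_l_mid (a point): Centre (half-way up) of the wide can already standing in that row (diameter 66 mm, height 40 mm, like the one to be sorted), upright against or up to 3 mm before the stop. Loose.
- heat_gun: Blue heat gun lying on its side, 230 mm long, loose; bystander.
- screwdriver: Screwdriver with a red handle, 180 mm long, lying on the bench, loose; bystander.
- mug: White mug, 80 mm across, 95 mm high, loose; bystander.
- solder_reel: Yellow solder reel standing on its flange, 60 mm across, 44 mm high, loose; bystander.
- pliers: Pliers with orange handles, 165 mm long, lying flat, loose; bystander.
There are look-alikes about, which are no part of the job. What is shaped like the part that bears stock_l_mid but orange or purple is not meant.

How it is judged (in metres and radians):
At the end, for the whole second after the job is handed in: Each of the three cans stands upright (within 0.1 rad), at rest on the floor of the row tray of its size, within 7 mm of the tray's centre line and less than 4 mm from touching the can that was already there, which stands upright within 6 mm of the stop (horizontal distance between can_s_mid and stock_s_mid below 0.038 m and angle between each of can_s_mid, stock_s_mid, can_m_mid, stock_m_mid, can_l_mid, stock_l_mid's own z axis and vertical below 0.1 rad and y of can_s_mid in the frame of row_s_stop between -0.007 and 0.007 m and z of can_s_mid in the frame of row_s_stop between 0.038 and 0.044 m and x of stock_s_mid in the frame of row_s_stop above -0.023 m and linear speed of each of can_s, can_m, can_l below 0.02 m/s and horizontal distance between can_m_mid and stock_m_mid below 0.054 m and y of can_m_mid in the frame of row_m_stop between -0.007 and 0.007 m and z of can_m_mid in the frame of row_m_stop between 0.0275 and 0.0335 m and x of stock_m_mid in the frame of row_m_stop above -0.031 m and horizontal distance between can_l_mid and stock_l_mid below 0.07 m and y of can_l_mid in the frame of row_l_stop between -0.007 and 0.007 m and z of can_l_mid in the frame of row_l_stop between 0.017 and 0.023 m and x of stock_l_mid in the frame of row_l_stop above -0.039 m).
It fails at once if one of the three cans is dropped (it moves faster than 0.5 m/s out of the fingers) ((linear speed of can_s above 0.5 m/s and contact force between can_s and the fingers below 0.05 N) or (linear speed of can_m above 0.5 m/s and contact force between can_m and the fingers below 0.05 N) or (linear speed of can_l above 0.5 m/s and contact force between can_l and the fingers below 0.05 N)).
It fails at once if a can already standing in its row is knocked over (angle between any of stock_s_mid, stock_m_mid, stock_l_mid's own z axis and vertical above 0.35 rad).
It fails at once if the heat gun, screwdriver, mug, solder reel or pliers is pushed more than 25 mm away (distance of any of heat_gun, screwdriver, mug, solder_reel, pliers from where it was at the start of the episode above 0.025 m).
It also fails if it takes over 72 s, if anything falls off the work surface, if the arm or the gripper's body presses on something with over 40 N, if the wrist force passes 120 N, or if a joint passes its speed limit or range.

## Working session

There is one attempt and no reset: what is moved stays moved. The work goes in short steps, Python scripts to look and compute and a tool call to move; the robot and the scene stay as the last step left them, time stands still between calls to the robot, and variables do not carry over. Pictures are saved under pics/ and viewed, at most 10 in all, crops included, and the job is handed in when it is done.

Besides the shell and the picture viewer there is one more tool, called after ">>>" as name(argument=value, ...) on one line, values as JSON. send_rows: Moves the arm, as the interface text tells. Its arguments: {"type":"object","properties":{"motion":{"type":"array"},"squeeze":{"type":"number"}},"required":["motion"]}

```bash
mkdir -p pics; ls; cat > h.py <<'E'
import numpy as np, cv2
from workcell import env, eyes
def grab(n):
    f=eyes.grab_frame(n); return f
def save(f,p): cv2.imwrite('pics/'+p,cv2.cvtColor(f['pixels'],cv2.COLOR_RGB2BGR))
def cloud(f):
    d=f['depth']; v,u=np.indices(d.shape)
    P=np.stack([(u-f['cx'])/f['fx']*d,(v-f['cy'])/f['fy']*d,d],-1)
    W=(P-np.array(f['t']))@np.array(f['R'])
    W[d==0]=np.nan
    return W
E
python3 - <<'E'
from h import *
for n in('top','side'):
    f=grab(n); save(f,n+'0.png'); np.savez('/tmp/'+n,**f); print(n,f['fx'],f['fy'],f['cx'],f['cy'],np.array(f['R']).round(3).tolist(),np.array(f['t']).round(1))
print(env.state())
E
```

```text
pics
top 374.04936226636335 374.04936226636335 323.41664998110707 203.73867579801308 [[0.017, -0.999, -0.032], [-0.983, -0.01, -0.184], [0.183, 0.035, -0.982]] [  20.9  587.1 1035.2]
side 445.98344538977216 445.98344538977216 316.64435438301086 200.85790207674725 [[-0.997, -0.074, 0.007], [-0.047, 0.548, -0.835], [0.058, -0.833, -0.55]] [ 572.3  102.3 1259.9]
{'time_s': 0.1, 'qpos': array([-7.23656001e+01,  1.83474878e+01,  8.96979229e+01, -1.42867443e-03,
        7.20449961e+01, -1.14608418e+00]), 'qvel': array([-0.06043709, -0.1773952 , -0.15833842,  0.04406063,  0.0137418 ,
       -0.01994387]), 'effort': array([ 1.24976807e-03, -4.13325906e+01, -2.32507414e+01,  7.29023991e-02,
        4.22735210e-02, -7.13758618e-05]), 'ee_pos': array([ 184.9737291 , -543.96390979,  213.219396  ]), 'ee_rot': array([-1.79909584e+02, -4.50152741e-04,  1.87809253e+01]), 'force': array([ 0.4347221 ,  1.17099001, -0.59567344]), 'torque': array([-0.01860119, -0.02849443, -0.01107962]), 'gripper_force': 0.0, 'gripper_width': 91.07161825035851}
```

View pics/top0.png

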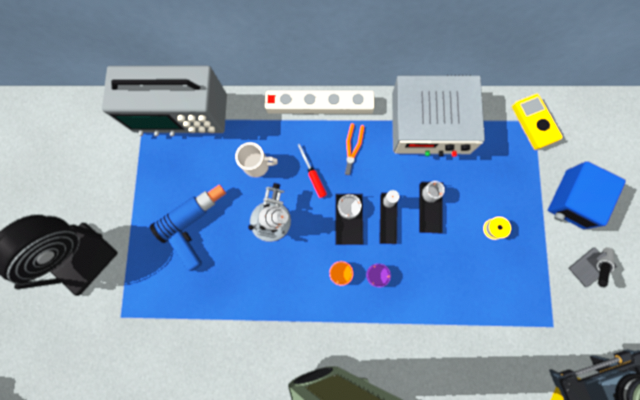

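View pics/side0.png

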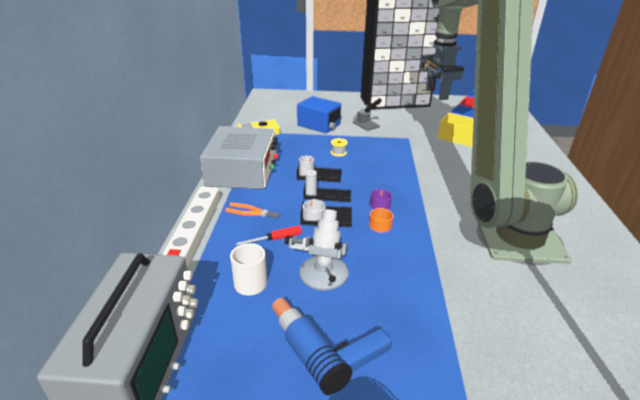

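The top view shows the vise and nest at about (270,218). The trays run left to right: wide (349,220), narrow (390,215) and middle (432,205), with their stops at the image top (+x). The side view shows the nest at (327,235), leaning towards the trays. Next I'll get coarse numbers from depth and colour.

```bash
python3 - <<'E'
from h import *
f=dict(np.load('/tmp/top.npz')); W=cloud(f); px=f['pixels'].astype(int)
# trays: dark pixels
dark=(px.max(-1)<45).astype(np.uint8); dark[:170]=0;dark[255:]=0;dark[:,:325]=0;dark[:,460:]=0
n,l,s,c=cv2.connectedComponentsWithStats(dark)
for i in range(1,n):
    if s[i,4]>150:
        p=W[l==i]; p=p[np.isfinite(p[:,0])]; p=p[(p[:,2]<60)]
        r=cv2.minAreaRect(p[:,:2].astype(np.float32)); print('tray',s[i],r,np.median(p[:,2]).round(1))
# everything >25mm tall in region
for name,(a,b,c0,d) in dict(L=(180,235,330,365),S=(180,235,380,402),M=(175,235,418,446)).items():
    p=W[a:b,c0:d].reshape(-1,3); p=p[(p[:,2]>35)]; print(name,len(p),np.nanmax(p[:,2]),np.nanmin(p,0).round(1),np.nanmax(p,0).round(1))
for nm in('top','side'):
    g=dict(np.load('/tmp/%s.npz'%nm)); V=cloud(g); 
    x0,y0=W[218,270,:2]
    m=(abs(V[...,0]-x0)<90)&(abs(V[...,1]-y0)<90)&(V[...,2]>20)
    q=V[m]; print(nm,len(q),(x0,y0))
    for z in range(20,260,12):
        k=q[(q[:,2]>=z)&(q[:,2]<z+12)]
        if len(k): print(z,len(k),k.min(0).round(0)[:2],k.max(0).round(0)[:2])
E
```

```text
tray [420 196  22  36 634] ((567.6049194335938, -288.2033386230469), (63.37562561035156, 103.33600616455078), 87.74832916259766) 5.2
tray [381 204  15  39 530] ((539.9742431640625, -163.3232879638672), (44.28364944458008, 117.04605865478516), 88.77954864501953) 5.1
tray [336 210  26  34 652] ((526.5184326171875, -46.25821304321289), (97.6133041381836, 75.91900634765625), 1.0811676979064941) 4.7
L 93 50.618597012437576 [553.  -78.5  35.3] [620.6  -7.4  50.6]
S 161 90.52128655314426 [ 589.1 -182.3   35.1] [ 627.6 -143.4   90.5]
M 168 68.75690732252976 [ 606.4 -324.    35. ] [ 662.  -262.2   68.8]
top 1019 (np.float64(529.252436721592), np.float64(166.6786809628925))
20 21 [506. 153.] [575. 241.]
32 32 [512. 230.] [527. 251.]
44 2 [520. 240.] [520. 243.]
56 33 [498. 154.] [618. 186.]
68 65 [486. 145.] [619. 214.]
80 223 [485. 147.] [619. 218.]
92 163 [489. 141.] [609. 210.]
104 99 [491. 139.] [591. 203.]
116 105 [506. 130.] [570. 195.]
128 89 [512. 133.] [560. 189.]
140 92 [517. 121.] [557. 174.]
152 94 [518. 124.] [549. 156.]
164 1 [543. 143.] [543. 143.]
side 1904 (np.float64(529.252436721592), np.float64(166.6786809628925))
20 245 [501. 161.] [585. 252.]
32 120 [512. 193.] [561. 255.]
44 86 [524. 189.] [562. 214.]
56 63 [486. 156.] [617. 209.]
68 81 [486. 162.] [618. 222.]
80 345 [487. 149.] [618. 222.]
92 261 [489. 146.] [596. 214.]
104 176 [492. 146.] [594. 206.]
116 179 [508. 134.] [569. 199.]
128 153 [511. 136.] [560. 194.]
140 128 [516. 119.] [558. 179.]
152 66 [517. 137.] [549. 158.]
164 1 [541. 151.] [541. 151.]
```

```bash
python3 - <<'E'
from h import *
f=grab('wrist'); print(f['fx'],f['cx'],f['cy'],np.array(f['T_tool_cam']).round(4).tolist())
g=dict(np.load('/tmp/top.npz'));a=cloud(g); g2=dict(np.load('/tmp/side.npz')); b=cloud(g2)
for V,I in((a,g),(b,g2)):
    px=I['pixels'].astype(int); m=(abs(V[...,0]-535)<60)&(abs(V[...,1]-150)<60)&(V[...,2]>110)
    q=V[m]
    for z in (115,125,135,145):
        k=q[abs(q[:,2]-z)<5]; print(z,k[:,:2].min(0).round(),k[:,:2].max(0).round(), k.mean(0).round())
E
```

```text
305.88698328629414 323.7822750317819 195.79860251190777 [[-0.0003, -0.9617, -0.2741, 76.3961], [1.0, -0.0002, -0.0003, 0.4383], [0.0003, -0.2741, 0.9617, -169.1731], [0.0, 0.0, 0.0, 1.0]]
115 [506. 139.] [570. 199.] [537. 177. 115.]
125 [509. 130.] [566. 194.] [536. 173. 125.]
135 [512. 133.] [559. 187.] [534. 164. 135.]
145 [517. 121.] [557. 174.] [534. 148. 146.]
115 [505. 151.] [569. 206.] [538. 188. 115.]
125 [510. 134.] [569. 197.] [537. 181. 125.]
135 [511. 139.] [560. 194.] [538. 169. 135.]
145 [516. 119.] [558. 179.] [536. 160. 145.]
```

>>> send_rows(motion=[[0.4,0.38,0,0,0,-0.15,1],[0.81,0.758,0,0,0,-0.313,1],[0.81,0.758,0,0,0,-0.313,1],[0.81,0.758,0,0,0,-0.313,1],[0.81,0.758,0,0,0,-0.313,1],[0.81,0.758,0,0,0,-0.313,1],[0.81,0.758,0,0,0,-0.313,1],[0.81,0.758,0,0,0,-0.313,1],[0.81,0.758,-0.06,0,0,-0.313,1],[0.81,0.758,-0.06,0,0,-0.313,1],[0.81,0.758,-0.06,0,0,-0.313,1],[0.81,0.758,-0.06,0,0,-0.313,1]])

```text
time_s: 1.65
ee_pos: [589.6, -166.5, 184.8]
ee_rot: [180.0, -0.0, -0.1]
force: [-0.0, -0.2, 0.8]
gripper_width: 91.2
gripper_force: 0.0
```

```bash
cat >> h.py <<'E'
from scipy.spatial.transform import Rotation as Ro
def wrist(p):
    s=env.state(); f=eyes.grab_frame('wrist'); T=np.array(f['T_tool_cam'])
    R0=Ro.from_euler('xyz',s['ee_rot'],degrees=True).as_matrix()
    Rc=R0@T[:3,:3]; c=R0@T[:3,3]+s['ee_pos']
    f['R']=Rc.T; f['t']=-Rc.T@c; f['c']=c
    np.savez('/tmp/'+p,**f); save(f,p+'.png'); print(s['ee_pos'].round(1),s['ee_rot'].round(2),s['time_s']); return f
def ray(f,u,v,z):
    d=f['R'].T@np.array([(u-f['cx'])/f['fx'],(v-f['cy'])/f['fy'],1.]); return f['c']+d*(z-f['c'][2])/d[2]
E
python3 -c "
from h import *
wrist('w1')"
```

```text
[ 589.6 -166.5  184.8] [ 1.7996e+02 -5.0000e-02 -8.0000e-02] 1.65
```

View pics/w1.png

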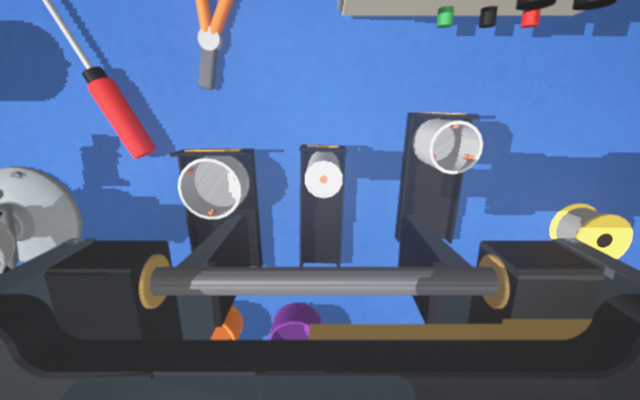

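The wrist view shows the cans already in the trays: wide rim at (213,187), narrow lid at (324,178) and middle rim at (449,147). The stops are at rows 150, 146 and 113.

```bash
python3 - <<'E'
from h import *
f=dict(np.load('/tmp/w1.npz')); W=cloud(f); px=f['pixels'].astype(int)
hsv=cv2.cvtColor(f['pixels'],cv2.COLOR_RGB2HSV)
for n,(a,b,c,d),zt,r,zw in(('L',(145,262,165,275),44,33,18),('S',(140,262,290,360),86,17,18),('M',(105,245,395,490),65,25,18)):
    sub=W[a:b,c:d]; P=sub.reshape(-1,3)
    t=(abs(sub[...,2]-zt)<6); q=sub[t]
    m=np.zeros((400,640),np.uint8); m[a:b,c:d]=t
    cs,_=cv2.findContours(m,cv2.RETR_EXTERNAL,cv2.CHAIN_APPROX_NONE); cc=max(cs,key=len)
    e=cv2.fitEllipse(cv2.convexHull(cc)); ctr=ray(f,*e[0],zt)
    (x,y),rr=cv2.minEnclosingCircle(q[:,:2].astype(np.float32)); 
    print(n,'rim ellipse',np.round(e[0],1),np.round(e[1],1),'centre',ctr.round(1),'cloud circ',round(x,1),round(y,1),round(rr,1),'z',np.median(q[:,2]).round(1))
    # tray edges, wall tops rows below can
    dk=(px.max(-1)<60)
    L=[];Rr=[]
    for v in range(a+8,b-(0 if n=='M' else 0),3):
        u=np.where(dk[v,c:d])[0]
        if len(u)<5: continue
        L.append(ray(f,c+u[0]-.5,v,zw)); Rr.append(ray(f,c+u[-1]+.5,v,zw))
    L=np.array(L);Rr=np.array(Rr)
    for nm,E in(('left',L),('right',Rr)):
        print(nm,[(round(x),round(y,1)) for x,y,_ in E[::3]])
    s=P[(P[:,2]>27)&(P[:,2]<37)&(P[:,0]>ctr[0]+ r*0.8)]
    print('stop',s[:,0].min().round(1) if len(s) else 0, np.median(s[:,0]) if len(s) else 0)
E
```

```text
L rim ellipse [209.4 187.8] [59.1 64.9] centre [586.9 -47.7  44. ] cloud circ 585.1 -46.5 33.2 z 41.9
left [(543, np.float64(-9.4)), (532, np.float64(-9.2)), (520, np.float64(-9.0)), (508, np.float64(23.5)), (497, np.float64(25.3))]
right [(543, np.float64(-24.6)), (531, np.float64(-65.7)), (520, np.float64(-76.6)), (508, np.float64(-90.2)), (496, np.float64(-90.7))]
stop 613.4 621.4443078407674
S rim ellipse [323.  178.2] [37.1 37.3] centre [ 606.3 -166.6   86. ] cloud circ 605.6 -166.4 17.1 z 83.1
left []
right []
stop 620.4 625.5470447188543
M rim ellipse [454.7 146.4] [50.6 56.3] centre [ 632.  -290.4   65. ] cloud circ 631.1 -291.8 25.2 z 62.8
left []
right []
stop 652.0 659.8028042628692
```

```bash
python3 - <<'E'
from h import *
f=dict(np.load('/tmp/w1.npz')); W=cloud(f); px=f['pixels'].astype(int)
dk=(px[...,2]-px[...,0]<35)&(px.max(-1)<110)
print(px[225,175:200:2].tolist(),px[225,250:275:3].tolist())
for n,a,b,c,d in(('L',152,245,165,275),('S',150,255,290,360),('M',118,225,392,475)):
    o=[]
    for v in range(a,b):
        u=np.where(dk[v,c:d])[0]
        if len(u)<5: continue
        l=ray(f,c+u[0]-.5,v,18); r=ray(f,c+u[-1]+.5,v,18); o.append((l[0],l[1],r[1]))
    o=np.array(o); w=o[:,1]-o[:,2]; med=np.median(w); k=o[abs(w-med)<2.5]
    print(n,'w',med.round(1),len(k),len(o),'left fit',np.polyfit(k[:,0],k[:,1],1).round(4),'right',np.polyfit(k[:,0],k[:,2],1).round(4),'mid line',p:=np.polyfit(k[:,0],(k[:,1]+k[:,2])/2,1),[np.polyval(p,x).round(1) for x in(500,550,600,650)])
    cm={'L':220,'S':324,'M':430}[n]
    # stop: dark rows at top, near column center; height profile
    for u in(cm-10,cm,cm+10): print(u,[tuple(W[v,u].round(0)[[0,2]]) for v in range(a-12,a+12,2)])
E
```

```text
[[67, 96, 150], [66, 97, 150], [67, 97, 151], [66, 97, 150], [67, 98, 151], [67, 98, 151], [56, 75, 110], [48, 51, 58], [45, 46, 53], [46, 47, 54], [47, 48, 56], [50, 53, 57], [51, 51, 58]] [[65, 67, 74], [66, 67, 75], [55, 58, 66], [58, 72, 102], [71, 101, 157], [71, 100, 154], [70, 99, 154], [72, 101, 156], [95, 142, 222]]
L w 82.8 49 93 left fit [ 9.00000e-03 -1.22087e+01] right [ 1.54000e-02 -9.90925e+01] mid line [ 1.22404112e-02 -5.56506311e+01] [np.float64(-49.5), np.float64(-48.9), np.float64(-48.3), np.float64(-47.7)]
210 [(np.float64(632.0), np.float64(-1.0)), (np.float64(630.0), np.float64(0.0)), (np.float64(627.0), np.float64(-0.0)), (np.float64(625.0), np.float64(0.0)), (np.float64(623.0), np.float64(1.0)), (np.float64(623.0), np.float64(21.0)), (np.float64(623.0), np.float64(32.0)), (np.float64(621.0), np.float64(33.0)), (np.float64(618.0), np.float64(27.0)), (np.float64(618.0), np.float64(40.0)), (np.float64(616.0), np.float64(43.0)), (np.float64(608.0), np.float64(6.0))]
220 [(np.float64(632.0), np.float64(0.0)), (np.float64(630.0), np.float64(0.0)), (np.float64(627.0
[... 3381 characters left out ...]
.float64(656.0), np.float64(2.0)), (np.float64(654.0), np.float64(11.0)), (np.float64(653.0), np.float64(21.0)), (np.float64(651.0), np.float64(29.0)), (np.float64(649.0), np.float64(35.0)), (np.float64(647.0), np.float64(41.0))]
440 [(np.float64(669.0), np.float64(-1.0)), (np.float64(667.0), np.float64(-0.0)), (np.float64(665.0), np.float64(-0.0)), (np.float64(662.0), np.float64(0.0)), (np.float64(661.0), np.float64(33.0)), (np.float64(659.0), np.float64(34.0)), (np.float64(656.0), np.float64(1.0)), (np.float64(655.0), np.float64(32.0)), (np.float64(653.0), np.float64(45.0)), (np.float64(652.0), np.float64(53.0)), (np.float64(651.0), np.float64(62.0)), (np.float64(649.0), np.float64(63.0))]
```

>>> send_rows(motion=[[0,0.05,0.1,0,0,0,1],[-0.05,0.16,0.14,0.12,0,0,1],[-0.11,0.28,0.14,0.3,0,0,1],[-0.11,0.38,0.14,0.45,0,0,1],[-0.11,0.48,0.14,0.533,0,0,1],[-0.11,0.48,0.14,0.533,0,0,1],[-0.11,0.48,0.14,0.533,0,0,1],[-0.11,0.48,0.14,0.533,0,0,1]])

```text
time_s: 2.7
ee_pos: [535.6, 73.6, 254.5]
ee_rot: [-148.1, -0.1, -0.1]
force: [1.7, 0.1, -0.2]
gripper_width: 91.5
gripper_force: 0.0
```

```bash
python3 -c "
from h import *
wrist('w2')"
```

```text
[535.6  73.6 254.5] [-1.4808e+02 -8.0000e-02 -6.0000e-02] 2.7
```

View pics/w2.png

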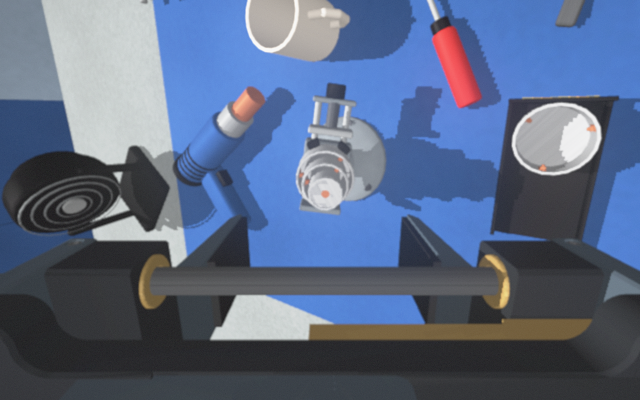

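The nest seen nearly along its axis: the lid is at (325,195), with the middle and wide rims around it. The jaws lie along image up and down, turned slightly.

```bash
cat > nest.py <<'E'
from h import *
def circ(q):  # robust circle through outer hull
    h=cv2.convexHull(q.astype(np.float32))[:,0]
    A=np.c_[2*h,np.ones(len(h))]; s=np.linalg.lstsq(A,(h**2).sum(1),rcond=None)[0]
    return s[:2],np.sqrt(s[2]+s[:2]@s[:2])
def fit(f,lev,p,a=-90.,it=8):
    W=cloud(f); q=W[(np.linalg.norm(W-p,axis=-1)<110)&(W[...,2]>60)]
    for i in range(it):
        l=np.radians(32); d=np.array([np.sin(l)*np.cos(np.radians(a)),np.sin(l)*np.sin(np.radians(a)),np.cos(l)])
        e1=np.cross([0,0,1],d); e1/=np.linalg.norm(e1); e2=np.cross(d,e1)
        s=(q-p)@d; C=[]
        for off,R in lev:
            k=q[(abs(s-off)<4)]; uv=np.c_[(k-p)@e1,(k-p)@e2]; kk=np.hypot(*uv.T)<R+7
            k=k[kk];uv=uv[kk]
            c,r=circ(uv); so=np.median(((k-p)@d)[np.hypot(*(uv-c).T)<R+1]); C.append((off,c,r,so,len(k)))
        off=np.array([c[0] for c in C]); cu=np.array([c[1] for c in C])
        sl=np.polyfit(off,cu,1)   # drift per mm along axis in e1,e2
        a+=np.degrees(sl[0,0])/np.sin(l)*0.8
        p=p+d*C[0][3]+e1*cu[0,0]+e2*cu[0,1]
    print('az',round(a,2),'p',p.round(1),'d',d.round(4),'tilt drift',np.degrees(sl[0]).round(2))
    for c in C: print([np.round(x,2) for x in c])
    return p,d
if __name__=='__main__':
    f=dict(np.load('/tmp/w2.npz')); W=cloud(f); print(W[194,325])
    fit(f,[(0,17),(-24,25),(-48,33)],W[194,325])
E
python3 nest.py
```

```text
[531.71086601 134.76589773 151.35124097]
az -99.12 p [532.9 134.9 152. ] d [-0.0839 -0.5232  0.848 ] tilt drift [-0.   -0.27]
[np.int64(0), array([-0., -0.]), np.float64(16.82), np.float64(-0.0), np.int64(925)]
[np.int64(-24), array([0.01, 0.04]), np.float64(24.8), np.float64(-23.2), np.int64(380)]
[np.int64(-48), array([0.  , 0.23]), np.float64(32.65), np.float64(-47.13), np.int64(472)]
```

```bash
cat > plan.py <<'E'
from h import *
d=np.array([-0.0839,-0.5232,0.848]); p=np.array([532.9,134.9,152.])+2*d
def Rt(tilt,yaw=0.): # tool rotation, tilt (deg) towards the nest's lean
    ax=np.cross([0,0,1],d); ax/=np.linalg.norm(ax)
    return Ro.from_rotvec(ax*tilt,degrees=True)*Ro.from_euler('xyz',[180,0,yaw],degrees=True)
def row(X,R,s=None):
    s=s or env.state(); R0=Ro.from_euler('xyz',s['ee_rot'],degrees=True)
    return np.r_[(np.array(X)-s['ee_pos'])/500,(R*R0.inv()).as_rotvec(degrees=True)/60].round(4).tolist()
E
python3 - <<'E'
from plan import *
print(d*0.01/5*10)
for k in(40,0,-19.5): print(k,row(p+k*d,Rt(32)))
E
```

```text
[-0.001678 -0.010464  0.01696 ]
40 [-0.0123, 0.0784, -0.1336, -0.0052, -0.079, -0.022]
0 [-0.0056, 0.1203, -0.2014, -0.0052, -0.079, -0.022]
-19.5 [-0.0023, 0.1407, -0.2345, -0.0052, -0.079, -0.022]
```

>>> send_rows(motion=[[-0.0123,0.0784,-0.1336,-0.0052,-0.079,-0.022,0.4],[-0.0123,0.0784,-0.1336,-0.0052,-0.079,-0.022,0.4],[-0.0123,0.0784,-0.1336,-0.0052,-0.079,-0.022,0.4],[-0.008,0.105,-0.176,-0.0052,-0.079,-0.022,0.2],[-0.0056,0.1203,-0.2014,-0.0052,-0.079,-0.022,0.2],[-0.004,0.13,-0.218,-0.0052,-0.079,-0.022,0.2],[-0.0023,0.1407,-0.2345,-0.0052,-0.079,-0.022,0.2],[-0.0023,0.1407,-0.2345,-0.0052,-0.079,-0.022,0.2],[-0.0023,0.1407,-0.2345,-0.0052,-0.079,-0.022,0.2]], squeeze=30)

```text
time_s: 3.88
ee_pos: [534.3, 144.9, 137.1]
ee_rot: [-148.3, -4.8, -1.3]
force: [0.7, 0.1, -0.4]
gripper_width: 54.9
gripper_force: 0.0
```

```bash
python3 - <<'E'
from plan import *
s=env.state(); print(s['force'],s['ee_pos']-(p-19.5*d),row(p-19.5*d,Rt(32)))
wrist('w3')
E
```

```text
[ 0.71248308  0.12773035 -0.42033884] [-0.10397273  0.8243573  -0.09808989] [0.0002, -0.0016, 0.0002, -0.0007, -0.0005, -0.001]
[534.3 144.9 137.1] [-148.28   -4.78   -1.31] 3.875
```

View pics/w3.png

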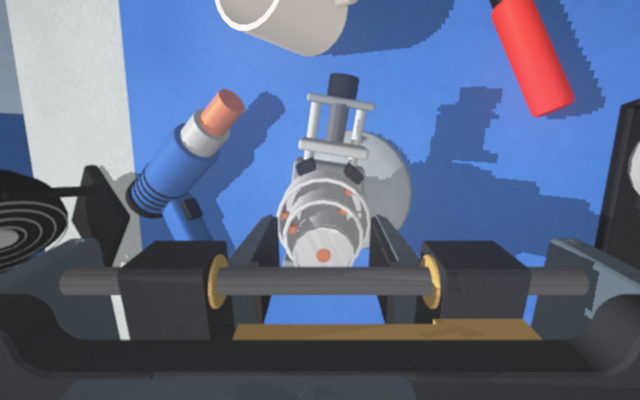

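The narrow can is centred between the open fingers, with its lid at (325,245). I'll close the gripper and pull along the axis.

>>> send_rows(motion=[[0,0,0,0,0,0,-1],[0,0,0,0,0,0,-1],[0,0,0,0,0,0,-1],[0,0,0,0,0,0,-1],[-0.0008,-0.0052,0.0085,0,0,0,-1],[-0.0017,-0.0105,0.017,0,0,0,-1],[-0.0025,-0.0157,0.0254,0,0,0,-1],[-0.0034,-0.0209,0.0339,0,0,0,-1],[-0.005,-0.0314,0.0509,0,0,0,-1],[-0.0067,-0.0419,0.0678,0,0,0,-1],[-0.0084,-0.0523,0.0848,0,0,0,-1],[-0.0117,-0.0732,0.1187,0,0,0,-1],[-0.0143,-0.0889,0.1442,0,0,0,-1],[-0.0143,-0.0889,0.1442,0,0,0,-1]], squeeze=35)

```text
time_s: 5.68
ee_pos: [527.6, 99.8, 210.2]
ee_rot: [-148.3, -4.9, -1.4]
force: [-0.1, 0.6, -1.7]
gripper_width: 33.3
gripper_force: 35.0
```

```bash
python3 - <<'E'
from plan import *
s=env.state(); print(s['force'])
f=wrist('w4'); W=cloud(f)
R0=Ro.from_euler('xyz',s['ee_rot'],degrees=True)
# lid height in the tool frame: points near tool axis
T=R0.inv().apply((W-s['ee_pos']).reshape(-1,3)); k=T[np.hypot(T[:,0],T[:,1])<22]; k=k[np.isfinite(k[:,0])&(k[:,2]>-60)&(k[:,2]<10)]
h,e=np.histogram(k[:,2],range(-60,11,2)); print([(int(a),int(b)) for a,b in zip(e,h) if b])
E
```

```text
[-0.07773514  0.60354075 -1.70421605]
[527.6  99.8 210.2] [-148.31   -4.92   -1.37] 5.675
[(-60, 42), (-58, 34), (-56, 348), (-54, 70), (-52, 41), (-50, 33), (-48, 31), (-46, 31), (-44, 28), (-42, 28), (-40, 25), (-38, 28), (-36, 24), (-34, 20), (-32, 27), (-30, 25), (-28, 28), (-26, 25), (-24, 28), (-22, 111), (-20, 1264), (-18, 818), (-16, 136), (-14, 50), (-12, 78), (-10, 86), (-8, 73), (-6, 61), (-4, 76), (-2, 79), (0, 56), (2, 53), (4, 45), (6, 55), (8, 46)]
```

View pics/w4.png

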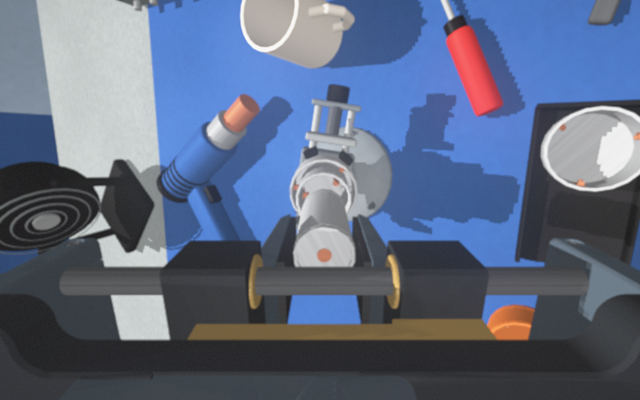

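The narrow can is out and hanging along the tool axis, with its lid about 19 mm behind the TCP. The middle can is still in the vise.

```bash
python3 - <<'E'
from plan import *
for X in([562,-165,230],[562,-165,80]): print(X,row(X,Rt(0,-1.7)))
print(row([540,-20,235],Rt(16,-0.8)))
E
```

```text
[562, -165, 230] [0.0699, -0.5303, 0.0414, -0.5259, 0.092, -0.028]
[562, -165, 80] [0.0699, -0.5303, -0.2586, -0.5259, 0.092, -0.028]
[0.0259, -0.2403, 0.0514, -0.263, 0.0474, -0.0127]
```

>>> send_rows(motion=[[-0.005,-0.04,0.04,0,0,0,-1],[0.005,-0.11,0.0514,-0.1,0.02,-0.005,-1],[0.015,-0.18,0.0514,-0.2,0.035,-0.01,-1],[0.0259,-0.25,0.0514,-0.28,0.05,-0.0127,-1],[0.04,-0.32,0.05,-0.38,0.067,-0.02,-1],[0.055,-0.4,0.045,-0.47,0.082,-0.025,-1],[0.0699,-0.47,0.0414,-0.5259,0.092,-0.028,-1],[0.0699,-0.5303,0.0414,-0.5259,0.092,-0.028,-1],[0.0699,-0.5303,0.0,-0.5259,0.092,-0.028,-1],[0.0699,-0.5303,-0.07,-0.5259,0.092,-0.028,-1],[0.0699,-0.5303,-0.14,-0.5259,0.092,-0.028,-1],[0.0699,-0.5303,-0.2,-0.5259,0.092,-0.028,-1],[0.0699,-0.5303,-0.24,-0.5259,0.092,-0.028,-1],[0.0699,-0.5303,-0.2586,-0.5259,0.092,-0.028,-1],[0.0699,-0.5303,-0.2586,-0.5259,0.092,-0.028,-1],[0.0699,-0.5303,-0.2586,-0.5259,0.092,-0.028,-1]])

```text
time_s: 7.72
ee_pos: [562.5, -164.7, 80.4]
ee_rot: [180.0, -0.0, -1.7]
force: [0.4, 0.1, -0.7]
gripper_width: 32.7
gripper_force: 35.0
```

```bash
cat > meas.py <<'E'
from plan import *
import sys
def held(p,zlid,box):
    s=env.state(); print('F',s['force'].round(1),'R',s['ee_rot'].round(2)); f=wrist(p); W=cloud(f)
    for n,z,(x0,x1,y0,y1) in box:
        m=(abs(W[...,2]-z)<6)&(W[...,0]>x0)&(W[...,0]<x1)&(W[...,1]>y0)&(W[...,1]<y1); q=W[m]
        if len(q)<10: print(n,'few',len(q)); continue
        h=cv2.convexHull(q[:,:2].astype(np.float32))[:,0]
        A=np.c_[2*h,np.ones(len(h))]; c=np.linalg.lstsq(A,(h**2).sum(1),rcond=None)[0]
        print(n,'c',c[:2].round(1),'r',np.sqrt(c[2]+c[:2]@c[:2]).round(1),'z',np.median(q[:,2]).round(1),len(q))
    return f
E
python3 - <<'E'
from meas import *
held('w5',0,[('stock',84,(585,630,-190,-140)),('can',98,(540,584,-190,-140))])
E
```

```text
F [ 0.4  0.1 -0.7] R [ 1.7999e+02 -3.0000e-02 -1.7000e+00]
[ 562.5 -164.7   80.4] [ 1.7999e+02 -3.0000e-02 -1.7000e+00] 7.725
stock c [ 605.4 -166.7] r 16.9 z 83.1 2938
can c [ 570.6 -165. ] r 23.9 z 97.9 2688
```

View pics/w5.png

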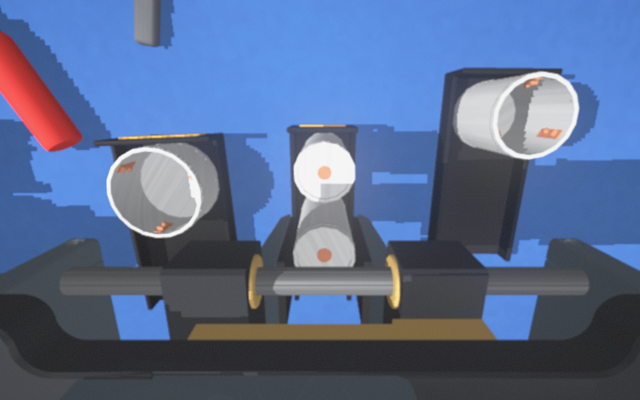

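The held can is above the tray, directly in front of the standing narrow can. Its lid needs to come down about 15 mm, and the gap to the standing can is about 9 mm.

>>> send_rows(motion=[[0,0,-0.014,0,0,0,-1],[0,0,-0.024,0,0,0,-1],[0,0,-0.028,0,0,0,-1],[0.008,0,-0.028,0,0,0,-1],[0.014,0,-0.028,0,0,0,-1],[0.018,0,-0.028,0,0,0,-1],[0.021,0,-0.028,0,0,0,-1],[0.021,0,-0.029,0,0,0,-1],[0.021,0,-0.03,0,0,0,-1],[0.021,0,-0.03,0,0,0,-1]])

```text
time_s: 9.02
ee_pos: [570.9, -164.5, 66.4]
ee_rot: [-180.0, 0.2, -1.7]
force: [-5.9, 1.1, 12.0]
gripper_width: 33.3
gripper_force: 35.0
```

```bash
python3 - <<'E'
from meas import *
held('w6',0,[('stock',84,(588.5,630,-190,-140)),('can',84,(540,588.5,-190,-140))])
E
```

```text
F [-5.9  1.1 12. ] R [-179.98    0.21   -1.69]
[ 570.9 -164.5   66.4] [-179.98    0.21   -1.69] 9.025
stock c [ 602.  -161.6] r 20.1 z 83.1 3392
can c [ 579.4 -165.1] r 24.1 z 83.8 2608
```

>>> send_rows(motion=[[0,0,0.001,0,0,0,-0.1],[0,0,0.001,0,0,0,0.1],[0,0,0.001,0,0,0,0.1],[0,0,0.03,0,0,0,0.1],[0,0,0.08,0,0,0,0.1],[0,0,0.18,0,0,0,0.4],[0,0,0.3,0,0,0,0.6],[0,0,0.3,0,0,0,0.6]])

```text
time_s: 10.07
ee_pos: [575.4, -165.6, 221.3]
ee_rot: [179.8, -0.7, -1.7]
force: [0.0, -0.2, 0.1]
gripper_width: 72.4
gripper_force: 0.0
```

```bash
python3 - <<'E'
from meas import *
held('w7',0,[('stock',84,(588.5,630,-190,-140)),('can',84,(540,588.5,-190,-140)),('Mstock',63,(595,670,-330,-250)),('Lstock',42,(545,625,-90,-5))])
print(row([535,-30,240],Rt(16,0)),row(p+40*d,Rt(32)))
E
```

```text
F [ 0.  -0.2  0.1] R [179.81  -0.66  -1.71]
[ 575.4 -165.6  221.3] [179.81  -0.66  -1.71] 10.075
stock c [ 605.5 -166.6] r 16.7 z 83.1 888
can c [ 563.9 -164.4] r 18.1 z 83.1 824
Mstock c [ 631.  -291.8] r 24.9 z 62.4 550
Lstock c [585.2 -46.6] r 32.8 z 41.7 595
[-0.0773, 0.2701, 0.0439, 0.2642, -0.0411, 0.029] [-0.0885, 0.556, -0.0609, 0.5269, -0.0873, 0.0291]
```

```bash
python3 - <<'E'
from h import *
f=dict(np.load('/tmp/w7.npz')); W=cloud(f)
for y in(-175,-165,-158):
  q=W[(abs(W[...,1]-y)<2)&(W[...,2]>10)&(W[...,0]>530)&(W[...,0]<640)]; q=q[np.argsort(q[:,0])]
  print(y,[(int(a),int(b)) for a,_,b in q[::4]])
E
```

```text
-175 [(546, 83), (549, 84), (550, 84), (551, 83), (552, 83), (553, 83), (554, 83), (555, 82), (556, 83), (557, 83), (558, 82), (560, 83), (561, 82), (563, 82), (564, 83), (566, 82), (567, 82), (568, 82), (569, 82), (570, 83), (572, 84), (572, 68), (573, 39), (573, 84), (573, 30), (573, 85), (573, 48), (574, 59), (574, 28), (574, 71), (574, 47), (575, 13), (575, 26), (575, 80), (591, 85), (592, 84), (593, 84), (594, 84), (595, 84), (596, 82), (596, 323), (596, 327), (596, 327), (596, 327), (596, 327), (596, 327), (597, 326), (597, 82), (597, 328), (597, 328), (597, 83), (597, 325), (597, 326), (597, 339), (597, 327), (597, 325), (597, 325), (597, 326), (597, 336), (597, 329), (597, 324), (597, 329), (597, 327), (597, 326), (597, 329), (597, 339), (597, 326), (597, 326), (597, 325), (597, 325), (597, 329), (597, 327), (597, 327), (597, 326), (597, 333), (597, 328), (597, 328), (597, 328), (597, 327), (597, 336), (597, 325), (597, 329), (597, 337), (597, 339), (597, 325), (597, 327), (597, 326), (597, 327), (597, 326), (597, 328), (597, 339), (597, 334), (597, 331), (597, 329), (597, 33
[... 17250 characters left out ...]
606, 312), (606, 314), (606, 314), (606, 315), (606, 316), (606, 316), (606, 315), (606, 314), (606, 313), (606, 314), (606, 309), (606, 316), (606, 312), (606, 314), (606, 310), (606, 314), (606, 312), (606, 314), (606, 310), (606, 313), (606, 314), (607, 314), (607, 315), (607, 311), (607, 311), (607, 311), (607, 313), (607, 313), (607, 313), (607, 314), (607, 312), (607, 313), (607, 314), (607, 311), (607, 313), (607, 314), (607, 313), (607, 315), (607, 314), (607, 314), (607, 314), (607, 313), (608, 83), (609, 82), (610, 83), (612, 82), (613, 82), (614, 81), (615, 82), (616, 82), (617, 83), (618, 21), (618, 83), (619, 17), (619, 84), (620, 80), (623, 31), (625, 32), (626, 32), (627, 31)]
```

The narrow can dragged on the floor during the push and now stands about 10 mm short, at x≈561.6. I'll regrip it deeper, lift 2 mm, carry it forward and set it down.

```bash
python3 - <<'E'
from plan import *
for z in (110,50): print(row([561.8,-165,z],Rt(0,-1.7)))
E
```

```text
[-0.0237, 0.0001, -0.2161, 0.0017, 0.0051, 0.0001]
[-0.0237, 0.0001, -0.3361, 0.0017, 0.0051, 0.0001]
```

>>> send_rows(motion=[[-0.0237,0,-0.1,0.0017,0.0051,0,0.3],[-0.0237,0,-0.2161,0.0017,0.0051,0,0.3],[-0.0237,0,-0.2161,0.0017,0.0051,0,0.3],[-0.0237,0,-0.2161,0.0017,0.0051,0,0.3],[-0.0237,0,-0.2161,0.0017,0.0051,0,0.3]])

```text
time_s: 10.75
ee_pos: [562.2, -165.1, 108.9]
ee_rot: [-180.0, 0.1, -1.7]
force: [-0.4, 0.2, 0.3]
gripper_width: 59.2
gripper_force: 0.0
```

```bash
python3 - <<'E'
from plan import *
print(env.state()['ee_pos'],row([561.8,-165,50],Rt(0,-1.7)))
E
```

```text
[ 562.20414672 -165.12921447  108.89968129] [-0.0008, 0.0003, -0.1178, -0.0006, -0.0019, 0.0]
```

>>> send_rows(motion=[[-0.0008,0,-0.06,0,-0.002,0,0.3],[-0.0008,0,-0.1178,0,-0.002,0,0.3],[-0.0008,0,-0.1178,0,-0.002,0,0.3],[-0.0008,0,-0.1178,0,-0.002,0,-1],[-0.0008,0,-0.1178,0,-0.002,0,-1],[-0.0008,0,-0.1178,0,-0.002,0,-1],[-0.0008,0,-0.1178,0,-0.002,0,-1],[-0.0008,0,-0.1118,0,-0.002,0,-1],[-0.0008,0,-0.1118,0,-0.002,0,-1],[0.008,0,-0.1118,0,-0.002,0,-1],[0.014,0,-0.1118,0,-0.002,0,-1],[0.019,0,-0.1118,0,-0.002,0,-1],[0.022,0,-0.1118,0,-0.002,0,-1],[0.022,0,-0.1118,0,-0.002,0,-1]], squeeze=30)

```text
time_s: 12.5
ee_pos: [571.2, -164.6, 50.4]
ee_rot: [-179.9, 0.3, -1.7]
force: [-0.3, 0.0, -1.6]
gripper_width: 33.3
gripper_force: 30.0
```

```bash
cat >> meas.py <<'E'
def ext(p,y,z,x0=500,x1=640,dz=4):
    f=wrist(p); W=cloud(f); m=(abs(W[...,1]-y)<4)&(abs(W[...,2]-z)<dz)&(W[...,0]>x0)&(W[...,0]<x1)
    x=np.sort(W[m][:,0]); g=np.where(np.diff(x)>2)[0]; e=np.r_[x[0],np.c_[x[g],x[g+1]].ravel(),x[-1]]
    print('F',env.state()['force'].round(1),'x runs',e.round(1),'z',np.median(W[m][:,2]).round(1))
E
python3 -c "
from meas import *
ext('w8',-165,85)"
```

```text
[ 571.2 -164.6   50.4] [-179.89    0.3    -1.7 ] 12.5
F [ 0.2  0.4 -1.8] x runs [554.5 558.3 573.8 622.6] z 83.5
```

>>> send_rows(motion=[[0.003,0,0,0,0,0,-1],[0.005,0,0,0,0,0,-1],[0.005,0,-0.003,0,0,0,-1],[0.005,0,-0.005,0,0,0,-1],[0.005,0,-0.006,0,0,0,-1],[0.005,0,-0.006,0,0,0,-1]])

```text
time_s: 13.3
ee_pos: [572.4, -164.4, 48.8]
ee_rot: [-179.9, 0.4, -1.7]
force: [-6.5, 1.3, 9.2]
gripper_width: 33.0
gripper_force: 30.0
```

```bash
python3 -c "
from meas import *
ext('w9',-165,85)"
```

```text
[ 572.4 -164.4   48.8] [-179.87    0.42   -1.7 ] 13.3
F [-7.   0.8  9.1] x runs [555.4 559.4 575.1 623.8] z 83.3
```

>>> send_rows(motion=[[0,0,0.001,0,0,0,0.2],[0,0,0.001,0,0,0,0.2],[0,0,0.001,0,0,0,0.2],[0,0,0.04,0,0,0,0.2],[0,0,0.1,0,0,0,0.2],[0,0,0.2,0,0,0,0.6],[0,0,0.32,0,0,0,1],[0,0,0.36,0,0,0,1],[0,0,0.36,0,0,0,1]])

```text
time_s: 14.48
ee_pos: [575.0, -164.9, 229.3]
ee_rot: [-180.0, 0.0, -1.7]
force: [-0.4, 0.0, -0.7]
gripper_width: 90.5
gripper_force: 0.0
```

```bash
python3 - <<'E'
from meas import *
held('w10',0,[('stock',84,(589.5,630,-190,-140)),('can',84,(540,587.5,-190,-140))])
ext('w10',-165,85)
q=p-24*d
print(row([535,-30,240],Rt(16,0)),[row(q+k*d,Rt(32)) for k in(90,40,-20)])
E
```

```text
F [-0.4  0.  -0.7] R [-1.7996e+02  1.0000e-02 -1.7000e+00]
[ 575.  -164.9  229.3] [-1.7996e+02  1.0000e-02 -1.7000e+00] 14.475
stock c [ 606.3 -166.6] r 16.7 z 83.1 861
can c [ 572.3 -164.3] r 16.8 z 83.0 770
[ 574.  -164.6  227.4] [-179.9     0.23   -1.7 ] 14.525
F [ 0.1  0.  -0.6] x runs [555.3 622.5] z 83.1
[-0.0768, 0.2688, 0.0275, 0.2602, -0.0522, 0.0272] [[-0.0924, 0.5275, -0.0331, 0.5229, -0.0982, 0.0258], [-0.084, 0.5798, -0.1179, 0.5229, -0.0982, 0.0258], [-0.0739, 0.6426, -0.2197, 0.5229, -0.0982, 0.0258]]
```

>>> send_rows(motion=[[-0.03,0.09,0.02,0.08,-0.02,0.01,1],[-0.06,0.18,0.0275,0.18,-0.04,0.02,1],[-0.0768,0.28,0.0275,0.27,-0.055,0.0272,1],[-0.085,0.37,0.02,0.36,-0.07,0.026,1],[-0.09,0.45,0,0.45,-0.085,0.026,1],[-0.0924,0.5275,-0.033,0.5229,-0.0982,0.0258,1],[-0.084,0.5798,-0.1179,0.5229,-0.0982,0.0258,1],[-0.084,0.5798,-0.1179,0.5229,-0.0982,0.0258,1],[-0.084,0.5798,-0.1179,0.5229,-0.0982,0.0258,1]], squeeze=45)

```text
time_s: 15.7
ee_pos: [532.2, 124.9, 168.5]
ee_rot: [-148.4, -4.9, -1.4]
force: [0.7, -0.6, 0.4]
gripper_width: 91.0
gripper_force: 0.0
```

```bash
python3 - <<'E'
from plan import *
from nest import fit
f=wrist('w11'); P,D=fit(f,[(0,25),(-24,33)],p-24*d,-99.1,6)
print('expected',(p-26*d).round(1)); print(row(p-24*d-20*d,Rt(32)))
E
```

```text
[532.2 124.9 168.5] [-148.36   -4.88   -1.44] 15.7
az -102.34 p [534.8 147.1 132.2] d [-0.1259 -0.5148  0.848 ] tilt drift [ 0.93 -0.59]
[np.int64(0), array([-0.01,  0.  ]), np.float64(24.89), np.float64(-0.08), np.int64(937)]
[np.int64(-24), array([-0.4 ,  0.25]), np.float64(32.28), np.float64(-24.34), np.int64(937)]
expected [534.9 147.5 131.6]
[0.0075, 0.0644, -0.1058, 0.0007, 0.0027, 0.0017]
```

>>> send_rows(motion=[[0.004,0.035,-0.055,0,0.0027,0.0017,0.8],[0.0075,0.0644,-0.1058,0,0.0027,0.0017,0.6],[0.0075,0.0644,-0.1058,0,0.0027,0.0017,0.6],[0.0075,0.0644,-0.1058,0,0.0027,0.0017,0.6],[0.0075,0.0644,-0.1058,0,0.0027,0.0017,-1],[0.0075,0.0644,-0.1058,0,0.0027,0.0017,-1],[0.0075,0.0644,-0.1058,0,0.0027,0.0017,-1],[0.0067,0.0592,-0.0973,0,0.0027,0.0017,-1],[0.0058,0.0539,-0.0888,0,0.0027,0.0017,-1],[0.005,0.0487,-0.0804,0,0.0027,0.0017,-1],[0.0041,0.0435,-0.0719,0,0.0027,0.0017,-1],[0.0033,0.0383,-0.0634,0,0.0027,0.0017,-1],[0.0016,0.0278,-0.0464,0,0.0027,0.0017,-1],[0,0.0173,-0.0295,0,0.0027,0.0017,-1],[-0.0017,0.0068,-0.0125,0,0.0027,0.0017,-1],[-0.0042,-0.0089,0.0129,0,0.0027,0.0017,-1],[-0.0042,-0.0089,0.0129,0,0.0027,0.0017,-1]])

```text
time_s: 17.88
ee_pos: [530.7, 120.1, 176.5]
ee_rot: [-148.4, -4.9, -1.4]
force: [0.6, 0.1, -2.1]
gripper_width: 49.8
gripper_force: 45.0
```

```bash
cat >> meas.py <<'E'
def rim(p,R):  # rim centre and height in tool frame
    s=env.state(); f=wrist(p); W=cloud(f)
    R0=Ro.from_euler('xyz',s['ee_rot'],degrees=True); T=R0.inv().apply((W-s['ee_pos']).reshape(-1,3))
    k=T[(np.hypot(T[:,0],T[:,1])<R+6)&(T[:,2]>-40)&(T[:,2]<5)]
    h,e=np.histogram(k[:,2],range(-40,6,1)); zz=e[np.argmax(h)]; k=k[abs(k[:,2]-zz)<2.5]
    from nest import circ
    k=k[abs(k[:,1])<R-4]   # away from fingers
    c,r=circ(k[:,:2]); print('rim z',np.median(k[:,2]).round(1),'c',c.round(1),'r',r.round(1),len(k),'hist',[(int(a),int(b)) for a,b in zip(e,h) if b>60])
E
python3 - <<'E'
from meas import *
print(env.state()['force'])
rim('w12',25)
for X in([560,-289.5,250],[560,-289.5,70]): print(X,row(X,Rt(0,-2.1)))
print(row([545,-90,250],Rt(12,-1)))
E
```

```text
[ 0.63738905  0.08762925 -2.09299955]
[530.7 120.1 176.5] [-148.37   -4.91   -1.38] 17.875
rim z -19.1 c [0.3 1.6] r 24.4 510 hist [(-21, 108), (-20, 393), (-19, 301), (-18, 134), (-17, 118), (-16, 88), (-15, 69), (-14, 101), (-13, 117), (-12, 79), (-11, 74), (-10, 80), (-9, 89), (-8, 96), (-7, 82), (-6, 70), (-5, 78), (-4, 76), (-3, 68), (-2, 78), (-1, 85), (0, 78), (1, 67), (2, 68), (3, 61)]
[560, -289.5, 250] [0.0596, -0.8198, 0.1486, -0.5243, 0.0942, -0.0342]
[560, -289.5, 70] [0.0596, -0.8198, -0.2114, -0.5243, 0.0942, -0.0342]
[0.0296, -0.4208, 0.1486, -0.3274, 0.0591, -0.0156]
```

View pics/w12.png

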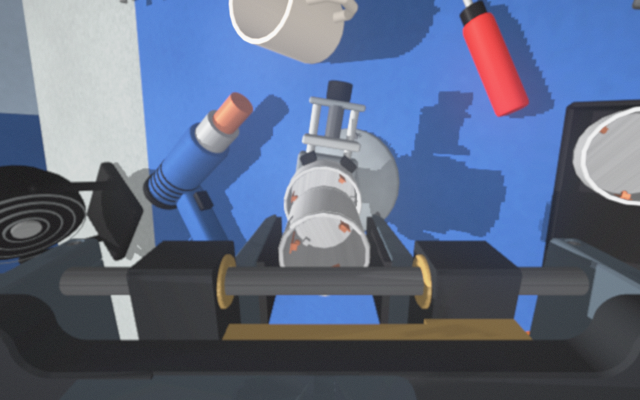

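The middle can is out and the wide can remains in the jaws. The middle can's rim is about 19.5 mm behind the TCP. I'll carry it to the middle tray.

>>> send_rows(motion=[[0,-0.03,0.06,0,0,0,-1],[0.005,-0.1,0.12,-0.04,0.01,0,-1],[0.012,-0.18,0.1486,-0.12,0.02,-0.005,-1],[0.02,-0.26,0.1486,-0.2,0.035,-0.01,-1],[0.025,-0.34,0.1486,-0.27,0.05,-0.013,-1],[0.0296,-0.42,0.1486,-0.3274,0.0591,-0.0156,-1],[0.04,-0.5,0.1486,-0.39,0.07,-0.02,-1],[0.05,-0.58,0.1486,-0.45,0.08,-0.025,-1],[0.06,-0.66,0.1486,-0.5243,0.0942,-0.0342,-1],[0.07,-0.74,0.14,-0.5243,0.0942,-0.0342,-1],[0.0796,-0.8198,0.1,-0.5243,0.0942,-0.0342,-1],[0.0796,-0.8198,0.02,-0.5243,0.0942,-0.0342,-1],[0.0796,-0.8198,-0.08,-0.5243,0.0942,-0.0342,-1],[0.0796,-0.8198,-0.16,-0.5243,0.0942,-0.0342,-1],[0.0796,-0.8198,-0.21,-0.5243,0.0942,-0.0342,-1],[0.0796,-0.8198,-0.235,-0.5243,0.0942,-0.0342,-1],[0.0796,-0.8198,-0.2414,-0.5243,0.0942,-0.0342,-1],[0.0796,-0.8198,-0.2414,-0.5243,0.0942,-0.0342,-1]])

```text
time_s: 20.18
ee_pos: [570.2, -289.3, 55.2]
ee_rot: [180.0, 0.0, -2.1]
force: [-0.7, 0.4, -1.5]
gripper_width: 50.2
gripper_force: 45.0
```

```bash
python3 - <<'E'
from meas import *
held('w13',0,[('stock',63,(606,670,-325,-255))])
ext('w13',-291,69,530,670,10); 
f=dict(np.load('/tmp/w13.npz')); W=cloud(f)
m=(W[...,0]>555)&(W[...,0]<597)&(abs(W[...,1]+290)<22)&(W[...,2]>55)&(W[...,2]<95); h,e=np.histogram(W[m][:,2],range(55,96,1)); print([(int(a),int(b)) for a,b in zip(e,h) if b>80])
E
```

```text
F [-0.7  0.4 -1.5] R [ 1.7999e+02  1.0000e-02 -2.1100e+00]
[ 570.2 -289.3   55.2] [ 1.7999e+02  1.0000e-02 -2.1100e+00] 20.175
stock c [ 631.1 -292.2] r 24.9 z 62.9 1886
[ 570.4 -289.4   55.5] [ 1.7996e+02 -3.0000e-02 -2.1200e+00] 20.225
F [-0.5  0.1 -1.3] x runs [545.6 546.3 592.3 595.7 606.2 609.5 652.2 656.1] z 63.7
[(67, 95), (72, 84), (73, 221), (74, 244)]
```

>>> send_rows(motion=[[0,-0.0014,-0.01,0,0,0,-1],[0,-0.0014,-0.016,0,0,0,-1],[0.008,-0.0014,-0.016,0,0,0,-1],[0.014,-0.0014,-0.016,0,0,0,-1],[0.019,-0.0014,-0.016,0,0,0,-1],[0.023,-0.0014,-0.016,0,0,0,-1],[0.026,-0.0014,-0.016,0,0,0,-1],[0.026,-0.0014,-0.016,0,0,0,-1],[0.026,-0.0014,-0.019,0,0,0,-1],[0.026,-0.0014,-0.022,0,0,0,-1],[0.026,-0.0014,-0.023,0,0,0,-1],[0.026,-0.0014,-0.023,0,0,0,-1]])

```text
time_s: 21.78
ee_pos: [582.4, -289.7, 44.7]
ee_rot: [-180.0, 0.1, -2.1]
force: [-5.7, 2.2, 9.5]
gripper_width: 50.1
gripper_force: 45.0
```

```bash
python3 -c "
from meas import *
ext('w14',-291,64,530,670,6)"
```

```text
[ 582.4 -289.7   44.7] [-1.80e+02  7.00e-02 -2.12e+00] 21.775
F [-3.6  1.7  9.9] x runs [557.6 558.9 604.2 611.3 653.5 657.9] z 62.9
```

>>> send_rows(motion=[[0,0,0.001,0,0,0,0.5],[0,0,0.001,0,0,0,0.5],[0,0,0.001,0,0,0,0.5],[0,0,0.04,0,0,0,0.5],[0,0,0.1,0,0,0,0.6],[0,0,0.2,0,0,0,0.8],[0,0,0.32,0,0,0,1],[0,0,0.37,0,0,0,1],[0,0,0.37,0,0,0,1]], squeeze=60)

```text
time_s: 22.95
ee_pos: [583.8, -290.4, 230.1]
ee_rot: [179.9, -0.2, -2.1]
force: [0.1, -0.6, 0.4]
gripper_width: 91.1
gripper_force: 0.0
```

```bash
python3 - <<'E'
from meas import *
held('w15',0,[('stock',63,(608.5,670,-325,-255)),('can',63,(550,604,-325,-255))])
ext('w15',-291,64,530,670,6)
q=p-48*d
print(row([540,-90,240],Rt(12,0)),[row(q+k*d,Rt(32)) for k in(90,40,-22)])
E
```

```text
F [ 0.1 -0.6  0.4] R [179.89  -0.19  -2.11]
[ 583.8 -290.4  230.1] [179.89  -0.19  -2.11] 22.95
stock c [ 632.9 -292. ] r 24.8 z 62.9 407
can c [ 582.3 -289.7] r 24.6 z 62.8 353
[ 582.7 -289.8  227.7] [ 1.80e+02  5.00e-02 -2.12e+00] 23.0
F [ 0.7 -0.1 -1.1] x runs [557.7 560.8 563.7 564.6 567.  567.  604.7 611.1 652.6 657.8] z 62.8
[-0.0842, 0.399, 0.0274, 0.1956, -0.0387, 0.0347] [[-0.1058, 0.8027, -0.0739, 0.5238, -0.0974, 0.0333], [-0.0974, 0.8551, -0.1587, 0.5238, -0.0974, 0.0333], [-0.087, 0.9199, -0.2639, 0.5238, -0.0974, 0.0333]]
```

>>> send_rows(motion=[[-0.02,0.1,0.02,0.04,-0.01,0.01,1],[-0.04,0.2,0.0274,0.09,-0.02,0.02,1],[-0.06,0.3,0.0274,0.14,-0.03,0.03,1],[-0.0842,0.4,0.0274,0.1956,-0.0387,0.0347,1],[-0.09,0.5,0.0274,0.28,-0.05,0.034,1],[-0.095,0.6,0.01,0.36,-0.065,0.034,1],[-0.1,0.7,-0.02,0.44,-0.08,0.034,1],[-0.1058,0.8027,-0.0739,0.5238,-0.0974,0.0333,1],[-0.0974,0.8551,-0.1587,0.5238,-0.0974,0.0333,1],[-0.0974,0.8551,-0.1587,0.5238,-0.0974,0.0333,1],[-0.0974,0.8551,-0.1587,0.5238,-0.0974,0.0333,1],[-0.0974,0.8551,-0.1587,0.5238,-0.0974,0.0333,1]])

```text
time_s: 24.55
ee_pos: [535.0, 136.9, 149.7]
ee_rot: [-148.4, -5.1, -1.5]
force: [-0.1, -0.1, -0.1]
gripper_width: 91.3
gripper_force: 0.0
```

```bash
python3 - <<'E'
from plan import *
from nest import fit,circ
f=wrist('w16'); W=cloud(f); P=p-50*d; q=W[(np.linalg.norm(W-P,axis=-1)<60)]
e1=np.cross([0,0,1],d); e1/=np.linalg.norm(e1); e2=np.cross(d,e1)
s=(q-P)@d; k=q[abs(s)<4]; uv=np.c_[(k-P)@e1,(k-P)@e2]; kk=np.hypot(*uv.T)<37
c,r=circ(uv[kk]); print('offset e1,e2',c.round(1),'r',r.round(1),'s',np.median(((k-P)@d)[kk]).round(1)); print((c[0]*e1+c[1]*e2).round(1))
print(row(p-48*d-22*d,Rt(32)))
E
```

```text
[535.  136.9 149.7] [-148.39   -5.05   -1.5 ] 24.55
offset e1,e2 [-0.1  0.1] r 32.8 s 0.8
[-0.1  0.1  0. ]
[0.0074, 0.0671, -0.1108, 0.0012, 0.0041, 0.0022]
```

>>> send_rows(motion=[[0.004,0.035,-0.055,0.0012,0.004,0.002,1],[0.0074,0.0671,-0.1108,0.0012,0.004,0.002,1],[0.0074,0.0671,-0.1108,0.0012,0.004,0.002,1],[0.0074,0.0671,-0.1108,0.0012,0.004,0.002,1],[0.0074,0.0671,-0.1108,0.0012,0.004,0.002,-1],[0.0074,0.0671,-0.1108,0.0012,0.004,0.002,-1],[0.0074,0.0671,-0.1108,0.0012,0.004,0.002,-1],[0.0066,0.0619,-0.1023,0.0012,0.004,0.002,-1],[0.0057,0.0566,-0.0938,0.0012,0.004,0.002,-1],[0.0049,0.0514,-0.0854,0.0012,0.004,0.002,-1],[0.004,0.0462,-0.0769,0.0012,0.004,0.002,-1],[0.0024,0.0357,-0.0599,0.0012,0.004,0.002,-1],[0.0007,0.0253,-0.043,0.0012,0.004,0.002,-1],[-0.001,0.0148,-0.026,0.0012,0.004,0.002,-1],[-0.0043,-0.006,0.0079,0.0012,0.004,0.002,-1],[-0.0043,-0.006,0.0079,0.0012,0.004,0.002,-1]], squeeze=60)

```text
time_s: 26.6
ee_pos: [532.8, 133.9, 154.0]
ee_rot: [-148.3, -4.9, -1.4]
force: [-0.1, -0.9, -1.4]
gripper_width: 66.4
gripper_force: 60.0
```

```bash
python3 - <<'E'
from meas import *
print(env.state()['force'])
rim('w17',33)
for X in([508,-47.5,200],[508,-47.5,40]): print(X,row(X,Rt(0,0.5)))
print(row([525,30,200],Rt(16,0)))
E
```

```text
[-0.07718581 -0.9276462  -1.37791521]
[532.8 133.9 154. ] [-148.33   -4.87   -1.39] 26.6
rim z -21.6 c [0.4 1.4] r 32.7 1291 hist [(-24, 69), (-23, 491), (-22, 755), (-21, 306), (-20, 245), (-19, 205), (-18, 144), (-17, 173), (-16, 154), (-15, 137), (-14, 116), (-13, 123), (-12, 115), (-11, 129), (-10, 93), (-9, 87), (-8, 78), (-7, 84), (-6, 90), (-5, 86), (-4, 87), (-3, 73), (-2, 86), (-1, 79), (0, 63), (1, 70), (2, 69), (3, 62)]
[508, -47.5, 200] [-0.0483, -0.3637, 0.0939, -0.5271, 0.0813, 0.0082]
[508, -47.5, 40] [-0.0483, -0.3637, -0.2261, -0.5271, 0.0813, 0.0082]
[-0.0143, -0.2087, 0.0939, -0.2634, 0.0413, -0.0]
```

>>> send_rows(motion=[[-0.004,-0.04,0.06,0,0,0,-1],[-0.009,-0.1,0.0939,-0.06,0.01,0,-1],[-0.012,-0.16,0.0939,-0.16,0.025,0,-1],[-0.0143,-0.22,0.0939,-0.26,0.0413,0,-1],[-0.026,-0.28,0.0939,-0.36,0.055,0.003,-1],[-0.037,-0.33,0.0939,-0.45,0.07,0.006,-1],[-0.0483,-0.3637,0.0939,-0.5271,0.0813,0.0082,-1],[-0.0483,-0.3637,0.04,-0.5271,0.0813,0.0082,-1],[-0.0483,-0.3637,-0.05,-0.5271,0.0813,0.0082,-1],[-0.0483,-0.3637,-0.14,-0.5271,0.0813,0.0082,-1],[-0.0483,-0.3637,-0.2,-0.5271,0.0813,0.0082,-1],[-0.0483,-0.3637,-0.228,-0.5271,0.0813,0.0082,-1],[-0.0483,-0.3637,-0.2341,-0.5271,0.0813,0.0082,-1],[-0.0483,-0.3637,-0.2341,-0.5271,0.0813,0.0082,-1]])

```text
time_s: 28.4
ee_pos: [508.4, -47.1, 36.2]
ee_rot: [-180.0, 0.0, 0.5]
force: [0.7, 0.5, -2.9]
gripper_width: 66.6
gripper_force: 60.0
```

```bash
python3 - <<'E'
from meas import *
held('w18',0,[('stock',42,(552,625,-85,-5))])
ext('w18',-47,50,465,625,12)
f=dict(np.load('/tmp/w18.npz')); W=cloud(f)
m=(W[...,0]>470)&(W[...,0]<545)&(abs(W[...,1]+47)<29)&(W[...,2]>35)&(W[...,2]<75); h,e=np.histogram(W[m][:,2],range(35,76,1)); print([(int(a),int(b)) for a,b in zip(e,h) if b>80])
E
```

```text
F [ 0.7  0.5 -2.9] R [-1.7999e+02  1.0000e-02  4.9000e-01]
[508.4 -47.1  36.2] [-1.7999e+02  1.0000e-02  4.9000e-01] 28.4
stock c [585.  -46.4] r 32.7 z 41.9 2863
[508.6 -47.1  36.5] [-1.8e+02 -3.0e-02  4.8e-01] 28.45
F [ 0.2  1.3 -2. ] x runs [475.8 479.7 538.8 542.  552.3 556.8 614.7 617.9] z 48.7
[(46, 82), (48, 89), (49, 82), (50, 97), (51, 128), (52, 119), (53, 109), (54, 161), (55, 180), (56, 276), (57, 625), (58, 249)]
```

View pics/w18.png

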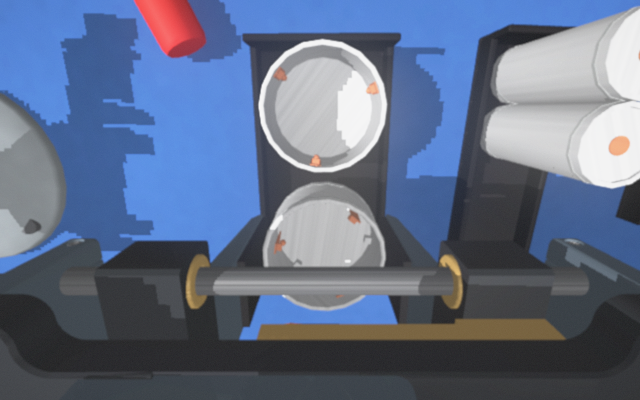

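The wide can hangs centred over its tray, with a gap of about 10 mm to the standing can and about 15 mm to come down.

>>> send_rows(motion=[[0,0,-0.012,0,0,0,-1],[0,0,-0.02,0,0,0,-1],[0,0,-0.024,0,0,0,-1],[0.008,0,-0.024,0,0,0,-1],[0.014,0,-0.024,0,0,0,-1],[0.019,0,-0.024,0,0,0,-1],[0.023,0,-0.024,0,0,0,-1],[0.026,0,-0.024,0,0,0,-1],[0.026,0,-0.024,0,0,0,-1],[0.026,0,-0.027,0,0,0,-1],[0.026,0,-0.03,0,0,0,-1],[0.026,0,-0.031,0,0,0,-1],[0.026,0,-0.031,0,0,0,-1]])

```text
time_s: 30.12
ee_pos: [519.2, -46.9, 21.1]
ee_rot: [-180.0, 0.2, 0.5]
force: [-7.5, 1.1, 10.5]
gripper_width: 66.2
gripper_force: 60.0
```

```bash
python3 -c "
from meas import *
ext('w19',-47,42,465,625,6)"
```

```text
[519.2 -46.9  21.1] [-179.97    0.24    0.49] 30.125
F [-7.3  0.2 12. ] x runs [486.4 490.4 549.8 559.7 615.8 619.1] z 41.7
```

Both contacts are there: floor at about 11 N and push at about 7 N. Releasing and retreating.

>>> send_rows(motion=[[0,0,0.001,0,0,0,0.8],[0,0,0.001,0,0,0,0.8],[0,0,0.001,0,0,0,0.8],[0,0,0.03,0,0,0,0.8],[0,0,0.1,0,0,0,0.8],[0,0,0.2,0,0,0,1],[0.03,-0.1,0.32,0,0,0,1],[0.1,-0.2,0.4,0,0,0,1],[0.1,-0.25,0.42,0,0,0,1],[0.1,-0.25,0.42,0,0,0,1],[0.1,-0.25,0.42,0,0,0,1]])

```text
time_s: 31.55
ee_pos: [570.0, -171.6, 229.7]
ee_rot: [-179.9, 0.2, 0.5]
force: [-0.7, -0.2, 0.2]
gripper_width: 91.2
gripper_force: 0.0
```

```bash
python3 - <<'E'
from meas import *
held('w20',0,[('Ls',42,(553.5,625,-85,-5)),('Lc',42,(480,551,-85,-5)),('Ss',84,(589.5,630,-190,-140)),('Sc',84,(540,588,-190,-140)),('Ms',63,(608.5,670,-325,-255)),('Mc',63,(550,605,-325,-255))])
E
```

```text
F [-0.7 -0.2  0.2] R [-1.7994e+02  1.5000e-01  4.7000e-01]
[ 570.  -171.6  229.7] [-1.7994e+02  1.5000e-01  4.7000e-01] 31.55
Ls c [586.3 -46.5] r 32.8 z 41.6 576
Lc c [519.6 -47.5] r 32.8 z 41.4 394
Ss c [ 606.4 -166.6] r 16.7 z 83.1 859
Sc c [ 572.4 -164.3] r 16.8 z 83.1 793
Ms c [ 632.7 -291.7] r 24.9 z 62.6 517
Mc c [ 582.4 -289.3] r 24.7 z 62.5 448
```

```bash
python3 -c "
from workcell import env
print(env.job_done())"
```

```text
the job is handed in; nothing more can be done
None
```

I pulled the three cans apart and stood each in its own row tray, then handed the job in; the last view measured gaps to the standing cans of about 0.1 mm (narrow), 0.4 mm (middle) and 0.7 mm (wide), and hand-in returned no verdict.

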